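Run the toy wagon to its station and stack its load

TASK

Set up the wooden railway for the shop window: push the wagon along its track to the station, so that its upright post stands level with the pointer that sticks out from the station (the tree at the other end is only scenery), and load both wooden rings on the post, the wide flat one at the bottom and the narrow tall one on top, each fully home. Leave the wagon standing there with its load and do not disturb the other toys.

Things in the scene. Friction and masses are not known exactly. Their poses are not given: they have to be found in the camera images.
- track: Fixed pale wooden track board, 400 mm long (its own y), 70 wide (x), top 18 mm above the table, dark grooves along it and a stop at each end whose top is 33 mm above the table. Origin: underside centre. Its position and yaw vary.
- wagon (a joint): Position of the wagon along the track in m, growing along the track's +y: 0 at one end, 0.24 at the other (0.12: wagon at the middle of the track). It is captive and cannot be lifted or turned; it stays where it is left; about 2 N push it along.
- wagon_deck (a point): Top of the wagon's deck at the foot of its post, 44.5 mm above the table; axes as the track's. The wagon is of brown wood, 140 mm long along the track, 54 wide, with a board 10 mm thick and 54 wide across each end: outer faces (good to push) 70 mm and inner faces 60 mm from the post axis, tops 64.5 mm above the table.
- post_top (a point): Top of the wagon's round pale post, 20 mm in diameter with a rounded top edge, standing on the middle of the deck and rising 50 mm above it (94.5 mm above the table).
- pointer (a point): Tip of the dark pointer bar, 10 mm wide and 10 mm high, that sticks out 26 mm from the station towards the track; axes as the track's. The wagon is in place when its post has the same y as the tip, measured along the track. The bar is in line with the middle of the house and its chimney. The tip is 46 mm from the track's middle line, on the far side from the robot.
- station: Small fixed wooden toy house with a pitched dark roof and a pale chimney on the middle of the ridge, 80 mm along the track, 60 deep, chimney top 87 mm above the table, standing beside one half of the track. Origin: on the table at the middle of its near face, 72 mm from the track's middle line (the pointer starts there); axes as the track's.
- tree: Fixed wooden toy tree of round cones on a round 52 mm foot, 80 mm high, standing beside the other half of the track, no pointer. Origin: on the table, 30 mm (own -x) before its trunk. Only scenery. Station and tree may change places.
- ring_big: Loose wide flat ring of pale wood: outer diameter 68 mm, hole 26 mm, 20 mm high, about 50 g, lying flat on the table. Origin: centre of the underside.
- ring_big_mid (a point): Middle of the wide ring's hole, 10 mm above its underside.
- ring_small: Loose narrow tall ring of pale wood: outer diameter 54 mm, hole 26 mm, 28 mm high, about 40 g, lying flat on the table. Origin: centre of the underside.
- ring_small_mid (a point): Middle of the narrow ring's hole, 14 mm above its underside.
- drum: Loose bystander: closed tin drum, 63 mm in diameter, 40 mm high. Origin: underside centre. It, the car and the two rings stand in a row before the track and may change places.
- car: Loose bystander: grey toy car, 95 mm long (own x), 50 wide, 43 high. Origin: underside centre.
- robot_toy: Loose bystander: grey tin toy robot, 95 mm wide (own y), 50 deep, 170 high, on the left of the track. Origin: underside centre.
- doll: Loose bystander: turned wooden doll, 68 mm in diameter, 104 high, on the right of the track. Origin: underside centre.
- bus: Loose bystander: green toy bus, 150 mm long (own y), 56 wide, 68 high, beyond the left end of the track. Origin: underside centre.
- bank: Loose bystander: round brass money tin, 72 mm in diameter, 90 high, beyond the right end of the track. Origin: underside centre.
Mind the look-alikes: they are no part of the job. What is shaped like the ring_big but black or red is not meant.

How it is judged:
At the end, for the whole second after the job is handed in: The wagon's post is level with the station's pointer within 8 mm along the track and at rest; the wide ring lies flat on the deck round the post and the narrow ring flat on top of it, both fully home (within 4 mm) and at rest (y of wagon_deck in the frame of pointer between -0.008 and 0.008 m and z of ring_big_mid in the frame of wagon_deck between 0.004 and 0.014 m and horizontal distance between each of ring_big_mid, ring_small_mid and wagon_deck below 0.006 m and z of ring_small_mid in the frame of wagon_deck between 0.028 and 0.039 m and angle between each of ring_big, ring_small's own z axis and vertical below 0.15 rad and velocity of joint wagon between -0.01 and 0.01 m/s and linear speed of each of ring_big, ring_small below 0.02 m/s); the robot touches nothing.
It fails at once if the drum or the car is moved more than 30 mm or tipped over (distance of any of drum, car from where it was at the start of the episode above 0.03 m or angle between any of drum, car's own z axis and vertical above 0.5 rad).
It fails at once if the tin robot or the doll is moved more than 30 mm or tipped over (distance of any of robot_toy, doll from where it was at the start of the episode above 0.03 m or angle between any of robot_toy, doll's own z axis and vertical above 0.5 rad).
It fails at once if the bus or the money tin is moved more than 30 mm or tipped over (distance of any of bus, bank from where it was at the start of the episode above 0.03 m or angle between any of bus, bank's own z axis and vertical above 0.5 rad).
It also fails if it takes over 69 s, if anything falls off the work surface, if the arm or the gripper's body presses on something with over 40 N, if the wrist force passes 120 N, or if a joint passes its speed limit or range.

ROBOT

A 6-joint arm with a two-finger parallel gripper is mounted at the origin on the work surface. World frame = base frame: x ahead of the robot, y to its left, z up, the work surface at z = 0. Lengths are in m, angles in rad, forces in N, time in s.
With the tool pointing down it reaches from about 0.35 to 0.975 m from the base axis. Payload 4.9 kg.
Tool frame: the origin (TCP) lies between the finger pads; the fingertips stand 19 mm ahead of it and the grasp point (between the pads) is the TCP (finger_overhang is the distance from the TCP to the fingertips, in m); z points along the fingers, y is the line along which they close (so a half turn about z gives the same grasp; the last joint's range is limited). The gripper opens to 85 mm and grips with 20 to 120 N. Pads are 22 mm wide; open, the fingers measure 114 mm over their backs; the gripper's body (76 mm by 85 mm) begins 54 mm behind the grasp point. The pads swing forward as they close: fully open they stand 13 mm farther back than shut.
Start: joints at [1.18, 0.053, 1.613, -0, 1.476, -0.119], TCP at [0.168, 0.602, 0.25] pointing down, gripper open.
Joint ranges: [-3.01, 3.01], [-1.01, 2.22], [0.06, 2.58], [-1.02, 4.17], [0.09, 2.62], [-3.14, 3.14]. Speed limits (rad/s): [2.57, 2.57, 3.14, 3.14, 3.14, 3.14].

INTERFACE

Orientations are given as a rotation vector (axis times angle).
In Python, from bench import read_state, get_image, camera_params, close_job, finger_overhang gives the robot as it stands.
- The arm moves only by the shell command python3 -m inch 'ROWS' [FORCE]. ROWS is JSON, a list of rows, each an object with "delta_pos": the shift along the tool's x, y, z in m, a list of three; "twist": the turn about the tool's z in rad; "gripper": the opening in per cent of the stroke, from 0 (shut) to 100 (fully open). A call has exactly 5 rows; each row is the pose to reach, as a shift and turn from the pose commanded when the call began, along the tool's axes at that moment; what a row does not reach only later rows make up. A row lasts 1/12 s, in which the tool goes at most 41.7 mm and 7.16 degrees, less where a joint would pass 70% of its speed; a pose out of reach is approached as far as the arm can. A call with a gripper value outside its range is refused whole. The fingers move at their own pace and stop on an object; FORCE is the grip in N (left out, the last holds). Time passes only in rows, so rows that repeat a pose let the fingers close, or fill a call up. It gives the time, the measured TCP pose, the force, the opening and the grip force at its end, in the units of the state.
- read_state(): the state, without advancing time (a new reading comes with each control period).
- get_image(name): name is "scene" or "top" or "wrist"; returns (picture, depth): 400x640x3 uint8, red, green, blue; 400x640 float32, m along the optical axis (not along the pixel's ray), 0 where there is no reading.
- camera_params(name): a dict with "fovy" (degrees; the focal length in pixels is half the picture's height over the tangent of half this angle, whatever the lens; pixels are square), "cx", "cy" (the principal point, pixels), "k1" (the pictures are not rectified: a ray, as slopes to the right and down, at radius r is drawn at 1 + k1 r^2 times it, then the intrinsics apply), "R" (3x3) and "t" (3): a world point X has camera coordinates R X + t. Camera axes: x right, y down, z forward; pixel columns grow to the right and rows downward; lengths in m; the calibration is good to about 2 mm. A picture is of the moment at which its call begins: read the wrist's pose just before it. camera_params takes no time and is no camera call; for the wrist camera it gives the pose at the moment of the call.
- close_job(): hands the job in; it is judged then, once.
The state is a dict: "time": time; "joints": joint angles; "joint_velocities": joint speeds; "tau": joint torques, N m; "ee_pos": TCP position; "orientation": TCP orientation; "force": force on the tool from outside, world axes, zero at the start; "ft_torque": the same for the moment, N m; "width": finger opening in m; "grip_force": force on a finger pad.
Only numpy, scipy, OpenCV 4.12 (cv2) and the standard library are available. Lean on these libraries where they do the work, as an engineer would, in place of code of your own. Each camera call takes 0.05 s, during which the arm holds its last target. There are 200 camera calls.

## Working session

There is one attempt and no reset: what is moved stays moved. The work goes in short steps, Python scripts to look and compute and a shell command to move; the robot and the scene stay as the last step left them, time stands still between calls to the robot, and variables do not carry over. Pictures are saved under pics/ and viewed, at most 10 in all, crops included, and the job is handed in when it is done.

```bash
ls; mkdir -p pics
cat > h.py <<'E'
import numpy as np, cv2
from bench import *
from scipy.spatial.transform import Rotation as Ro
def cloud(name):
    p=camera_params(name); im,d=get_image(name)
    return im,d,p
def rays(p,uv):
    f=200/np.tan(np.radians(p['fovy'])/2)
    K=np.array([[f,0,p['cx']],[0,f,p['cy']],[0,0,1]])
    q=cv2.undistortPoints(np.float64(uv).reshape(-1,1,2),K,np.array([p['k1'],0,0,0,0.])).reshape(-1,2)
    return np.c_[q,np.ones(len(q))]
def onplane(p,uv,z):
    R=np.array(p['R']);t=np.array(p['t']); r=rays(p,uv)@R; c=-R.T@t
    return c+r*((z-c[2])/r[:,2])[:,None]
def pts(p,d):
    v,u=np.mgrid[0:400,0:640]; r=rays(p,np.c_[u.ravel(),v.ravel()])*d.ravel()[:,None]
    return ((r-np.array(p['t']))@np.array(p['R'])).reshape(400,640,3)
def save(n,im): cv2.imwrite('pics/'+n,im[:,:,::-1])
E
python3 - <<'E'
from h import *
for n in('scene','top'):
    im,d,p=cloud(n); save(n+'0.png',im); np.savez(n+'0.npz',im=im,d=d,X=pts(p,d)); print(n,p)
print(read_state())
E
```

```text
pics
scene {'fovy': 44.212762968558934, 'cx': 318.72389240962593, 'cy': 191.74807056720815, 'k1': 0.004896624543488187, 'R': array([[-0.62467958,  0.78087401, -0.00334741],
       [ 0.53018137,  0.42097675, -0.7359934 ],
       [-0.57330894, -0.46153479, -0.67698043]]), 't': array([ 0.34513202, -0.20558958,  1.6321534 ])}
top {'fovy': 55.56544439429684, 'cx': 317.99931199373754, 'cy': 199.09479741438787, 'k1': -0.037060554352989286, 'R': array([[-0.00725974, -0.99996586, -0.00394569],
       [-0.98822514,  0.00777746, -0.15280896],
       [ 0.15283443,  0.00278988, -0.98824787]]), 't': array([-0.00666786,  0.55375117,  1.23720987])}
{'time': 0.1, 'joints': array([ 1.18001992e+00,  5.32701088e-02,  1.61415942e+00, -2.87763901e-05,
        1.47603064e+00, -1.18997875e-01]), 'joint_velocities': array([-0.0011511 , -0.00174014, -0.00389615, -0.00058645,  0.00311815,
       -0.00038684]), 'tau': array([ 7.72306921e-04, -3.94905031e+01, -3.71362495e+01, -8.74940679e-05,
        3.99621335e-03,  9.58072491e-06]), 'ee_pos': array([0.16757714, 0.60155629, 0.24919716]), 'orientation': array([-4.25531563e-01, -3.11219135e+00,  2.84966127e-03]), 'force': array([-0.03085926, -0.67106944, -0.66389375]), 'ft_torque': array([-0.0031286 ,  0.0429102 ,  0.04076158]), 'grip_force': 0.0, 'width': 0.08538155044783975}
```

View pics/top0.png

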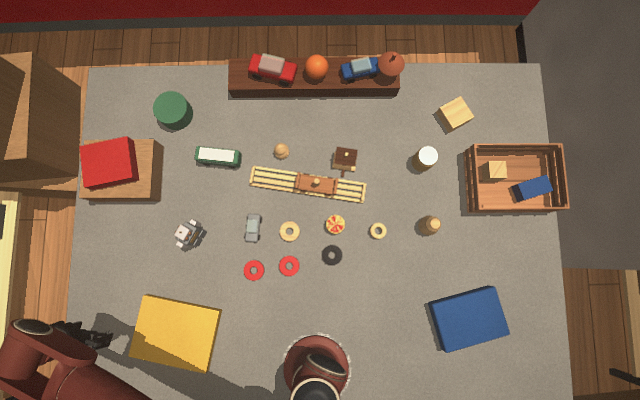

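View pics/scene0.png

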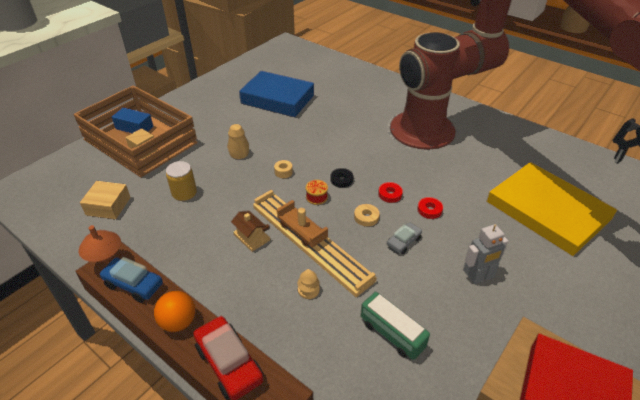

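The top view shows the track at about (308,184), the wagon and its post at (317,182), and the station at (345,158) with its chimney at (347,154). The tree is at (281,150), the wide ring at (289,231), the drum at (335,225), the narrow ring at (378,231) and the car at (253,228). Black and red decoy rings lie nearer the robot.

Run:
```python
from h import *
p=camera_params('top'); f=np.load('top0.npz'); X=f['X']; im=f['im'].astype(int)
sat=im.max(2)-im.min(2)
def blob(u,v,r,zlo,zhi):
    m=np.zeros((400,640),bool); m[v-r:v+r+1,u-r:u+r+1]=1
    m&=(X[...,2]>zlo)&(X[...,2]<zhi)
    P=X[m]; return P.mean(0).round(4),P.min(0).round(3),P.max(0).round(3),m.sum()
for n,a in dict(big=(289,231,13,.012,.03),small=(378,231,12,.014,.04),drum=(335,225,12,.025,.05),car=(253,228,18,.01,.06),post=(317,182,6,.075,.11),chim=(347,154,7,.073,.1),tree=(281,150,12,.02,.1),house=(345,158,16,.02,.1),doll=(432,225,14,.02,.12),bot=(188,235,22,.03,.2),bank=(427,158,16,.03,.12),bus=(217,157,26,.03,.1)).items(): print(n,*blob(*a))
# track: z 0.01-0.04 within strip
m=(X[...,2]>.012)&(X[...,2]<.04); m[:163]=0;m[205:]=0;m[:,:244]=0;m[:,372:]=0
r=cv2.minAreaRect(X[m][:,:2].astype(np.float32)); print('track',r, cv2.boxPoints(r).round(3).tolist())
m=(X[...,2]>.04)&(X[...,2]<.075); m[:172]=0;m[200:]=0;m[:,:280]=0;m[:,350:]=0
r=cv2.minAreaRect(X[m][:,:2].astype(np.float32)); print('wagon',r)
print(onplane(p,[[289,231],[378,231]],.02))
pw=camera_params('wrist');s=read_state();R=Ro.from_rotvec(s['orientation']).as_matrix();print(R.round(3)); print('cam in tool',R.T@(-pw['R'].T@pw['t']-s['ee_pos']), (pw['R']@R).round(3),pw['fovy'])
```

```text
big [0.4476 0.0865 0.0193] [0.415 0.054 0.013] [0.479 0.119 0.027] 271
small [ 0.4468 -0.2102  0.0268] [ 0.422 -0.236  0.014] [ 0.473 -0.185  0.033] 162
drum [ 0.4691 -0.0657  0.0397] [ 0.439 -0.094  0.033] [ 0.5   -0.037  0.047] 275
car [0.4591 0.2092 0.032 ] [0.412 0.184 0.011] [0.507 0.238 0.049] 390
post [ 0.6039 -0.0035  0.0907] [ 0.596 -0.011  0.077] [0.613 0.005 0.096] 34
chim [ 0.6966 -0.1025  0.0805] [ 0.691 -0.129  0.073] [ 0.705 -0.086  0.092] 24
tree [0.7241 0.1141 0.0487] [0.705 0.092 0.025] [0.752 0.142 0.077] 170
house [ 0.6952 -0.1033  0.0644] [ 0.664 -0.142  0.05 ] [ 0.732 -0.066  0.092] 361
doll [ 0.4614 -0.3734  0.071 ] [ 0.433 -0.41   0.02 ] [ 0.495 -0.35   0.107] 330
bot [0.4361 0.3991 0.113 ] [0.394 0.373 0.031] [0.479 0.441 0.173] 579
bank [ 0.6841 -0.3691  0.0803] [ 0.654 -0.407  0.03 ] [ 0.725 -0.339  0.096] 458
bus [0.7013 0.3284 0.0634] [0.672 0.255 0.03 ] [0.738 0.407 0.076] 726
track ((0.641869306564331, 0.021194249391555786), (0.3942984640598297, 0.1364167183637619), 81.07069396972656) [[0.5440000295639038, -0.16300000250339508], [0.6790000200271606, -0.18400000035762787], [0.7400000095367432, 0.20499999821186066], [0.6050000190734863, 0.22699999809265137]]
wagon ((0.6053996682167053, -0.005479693412780762), (0.13642169535160065, 0.058421678841114044), 80.92308807373047)
[[ 0.44850657  0.08830577  0.02      ]
 [ 0.44615676 -0.21334598  0.02      ]]
[[-0.963  0.268 -0.001]
 [ 0.268  0.963 -0.002]
 [ 0.    -0.002 -1.   ]]
cam in tool [ 7.24519999e-02 -8.53184230e-05 -1.23860472e-01] [[-0.001  1.    -0.   ]
 [-0.96  -0.001 -0.282]
 [-0.282 -0.     0.96 ]] 59.61538137693641
```

```bash
for i in 1 2 3 4; do python3 -m inch '[{"delta_pos":[-0.0276,-0.0282,0],"twist":0,"gripper":60},{"delta_pos":[-0.0553,-0.0564,0],"twist":0,"gripper":60},{"delta_pos":[-0.083,-0.0846,0],"twist":0,"gripper":60},{"delta_pos":[-0.1106,-0.1128,0],"twist":0,"gripper":60},{"delta_pos":[-0.138,-0.141,0],"twist":0,"gripper":60}]'; done
python3 -m inch '[{"delta_pos":[0,0,0],"twist":-0.113,"gripper":60},{"delta_pos":[0,0,0],"twist":-0.113,"gripper":60},{"delta_pos":[0,0,0],"twist":-0.113,"gripper":60},{"delta_pos":[0,0,0],"twist":-0.113,"gripper":60},{"delta_pos":[0,0,0],"twist":-0.113,"gripper":60}]'
python3 - <<'E'
from h import *
print(read_state()['ee_pos']); im,d,p=cloud('wrist'); save('w1.png',im); np.savez('w1.npz',im=im,d=d,X=pts(p,d))
import pickle; pickle.dump(p,open('w1.pkl','wb'))
E
```

```text
time: 0.52
ee_pos: [0.2631, 0.4274, 0.2496]
orientation: [-0.424, -3.112, 0.001]
force: [1.6, 0.4, 0.1]
width: 0.0516
grip_force: 0.0
time: 0.93
ee_pos: [0.3581, 0.2545, 0.2499]
orientation: [-0.425, -3.113, 0.0]
force: [0.9, 0.3, 0.2]
width: 0.0512
grip_force: 0.0
time: 1.35
ee_pos: [0.4533, 0.0815, 0.25]
orientation: [0.426, 3.113, 0.0]
force: [1.3, 0.8, -0.4]
width: 0.0516
grip_force: 0.0
time: 1.77
ee_pos: [0.5484, -0.0914, 0.2497]
orientation: [-0.426, -3.112, -0.0]
force: [1.0, 1.4, 0.2]
width: 0.0513
grip_force: 0.0
time: 2.18
ee_pos: [0.5477, -0.0884, 0.2503]
orientation: [-0.249, -3.132, -0.0]
force: [0.1, 0.1, -0.3]
width: 0.051
grip_force: 0.0
[ 0.54770332 -0.0883954   0.25025049]
```

View pics/w1.png

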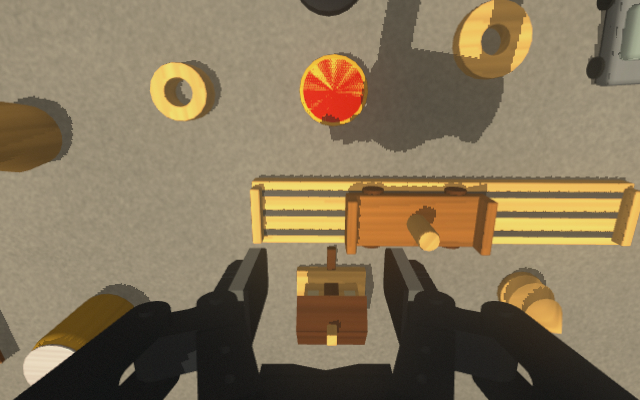

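The wrist view shows the post top at (429,240), the pointer bar at about (332,258) with its tip at row 247, and the chimney at (332,335). The narrow ring is at (179,92) and the wide ring at (495,40). All of them are unobstructed.

Run:
```python
from h import *
import pickle
p=pickle.load(open('w1.pkl','rb')); f=np.load('w1.npz'); X=f['X']; im=f['im']
def box(u0,u1,v0,v1,zlo,zhi):
    m=np.zeros((400,640),bool); m[v0:v1,u0:u1]=1; m&=(X[...,2]>zlo)&(X[...,2]<zhi)
    c,r=cv2.minEnclosingCircle(X[m][:,:2].astype(np.float32)); P=X[m]
    return m.sum(),np.array(c).round(4),round(r,4),P.mean(0).round(4),P.min(0).round(3),P.max(0).round(3)
print('small',box(140,220,50,130,.022,.034))
print('big',box(445,540,0,85,.014,.026))
print('post',box(410,445,220,256,.089,.1))
print('ptr',box(318,345,244,266,.02,.07))
print('chim',box(320,345,318,350,.075,.1))
m=np.zeros((400,640),bool); m[172:258,330:505]=1
m&=(X[...,2]>.035)&(X[...,2]<.07)
r=cv2.minAreaRect(X[m][:,:2].astype(np.float32)); print('wagon',r)
m=np.zeros((400,640),bool); m[172:250,245:640]=1
m&=(X[...,2]>.012)&(X[...,2]<.036)
r=cv2.minAreaRect(X[m][:,:2].astype(np.float32)); print('track',r)
g=(X[246:272,331,:]).round(3); print(np.c_[np.arange(246,272),g][::2])
```

```text
small (np.int64(2167), array([ 0.449 , -0.2133]), 0.0273, array([ 0.4488, -0.2124,  0.0278]), array([ 0.423, -0.24 ,  0.022]), array([ 0.476, -0.186,  0.031]))
big (np.int64(4075), array([0.4509, 0.086 ]), 0.0342, array([0.45  , 0.0855, 0.02  ]), array([0.417, 0.052, 0.014]), array([0.484, 0.12 , 0.023]))
post (np.int64(388), array([ 0.6077, -0.0076]), 0.0097, array([ 0.607 , -0.0081,  0.0939]), array([ 0.598, -0.017,  0.089]), array([0.617, 0.002, 0.096]))<stdin>:7: RuntimeWarning: Mean of empty slice.
  ret = um.true_divide(
Traceback (most recent call last):
ValueError: zero-size array to reduction operation minimum which has no identity
```

Run:
```python
from h import *
import pickle
p=pickle.load(open('w1.pkl','rb')); f=np.load('w1.npz'); X=f['X']; im=f['im']
m=np.zeros((400,640),bool); m[172:258,330:505]=1
m&=(X[...,2]>.035)&(X[...,2]<.07)
r=cv2.minAreaRect(X[m][:,:2].astype(np.float32)); print('wagon',r)
m=np.zeros((400,640),bool); m[172:250,245:640]=1
m&=(X[...,2]>.012)&(X[...,2]<.036)
r=cv2.minAreaRect(X[m][:,:2].astype(np.float32)); print('track',r)
print(np.c_[np.arange(244,272),X[244:272,331,:].round(3),im[244:272,331]][::2])
P=im[318:352,318:347].reshape(-1,3)
m=np.zeros((400,640),bool); m[318:350,320:346]=1; m&=(X[...,2]>.07)&(im[...,0]>150)
print('chim',m.sum(),X[m].mean(0) if m.any() else '', np.median(X[325:345,332],0))
m=np.zeros((400,640),bool); m[266:345,290:372]=1; m&=(X[...,2]>.035)
r=cv2.minAreaRect(X[m][:,:2].astype(np.float32)); print('house',r)
```

```text
wagon ((0.6086645722389221, -0.007402867078781128), (0.13958266377449036, 0.06293430924415588), 80.41354370117188)
track ((0.6133979558944702, 0.024996355175971985), (0.399543821811676, 0.0710115134716034), 80.5232925415039)
[[ 2.44e+02  6.38e-01 -9.60e-02  1.00e-03  1.65e+02  1.50e+02  1.23e+02]
 [ 2.46e+02  6.41e-01 -9.70e-02  0.00e+00  9.50e+01  7.90e+01  6.00e+01]
 [ 2.48e+02  6.40e-01 -9.70e-02  7.00e-03  7.60e+01  5.50e+01  3.20e+01]
 [ 2.50e+02  6.41e-01 -9.70e-02  1.00e-02  1.14e+02  7.20e+01  3.80e+01]
 [ 2.52e+02  6.44e-01 -9.70e-02  9.00e-03  1.22e+02  7.60e+01  4.20e+01]
 [ 2.54e+02  6.46e-01 -9.80e-02  1.00e-02  1.20e+02  7.30e+01  4.00e+01]
 [ 2.56e+02  6.48e-01 -9.80e-02  1.10e-02  1.20e+02  7.30e+01  4.10e+01]
 [ 2.58e+02  6.50e-01 -9.80e-02  1.10e-02  1.19e+02  7.40e+01  4.10e+01]
 [ 2.60e+02  6.54e-01 -9.90e-02  9.00e-03  1.17e+02  7.40e+01  4.00e+01]
 [ 2.62e+02  6.56e-01 -9.90e-02  1.00e-02  1.16e+02  7.30e+01  4.00e+01]
 [ 2.64e+02  6.58e-01 -1.00e-01  1.10e-02  1.17e+02  7.20e+01  3.70e+01]
 [ 2.66e+02  6.61e-01 -1.00e-01  1.00e-02  1.16e+02  7.30e+01  3.90e+01]
 [ 2.68e+02  6.63e-01 -1.00e-01  1.00e-02  1.14e+02  7.10e+01  3.80e+01]
 [ 2.70e+02  6.66e-01 -1.01e-01  1.00e-02  1.07e+02  7.90e+01  4.50e+01]]
chim 110 [ 0.69778566 -0.10653263  0.0897391 ] [ 0.69515375 -0.10549664  0.0857422 ]
house ((0.6036908626556396, -0.09082828462123871), (0.07194158434867859, 0.25619053840637207), 80.693359375)
```

```bash
python3 -m inch '[{"delta_pos":[-0.016,0.03,0],"twist":0,"gripper":60},{"delta_pos":[-0.031,0.06,0],"twist":0,"gripper":60},{"delta_pos":[-0.0465,0.089,0],"twist":0,"gripper":60},{"delta_pos":[-0.0465,0.089,0.03],"twist":0,"gripper":60},{"delta_pos":[-0.0465,0.089,0.06],"twist":0,"gripper":60}]'
python3 -m inch '[{"delta_pos":[0,0,0.03],"twist":0,"gripper":60},{"delta_pos":[0,0,0.06],"twist":0,"gripper":60},{"delta_pos":[0,0,0.09],"twist":0,"gripper":60},{"delta_pos":[0,0,0.105],"twist":0,"gripper":60},{"delta_pos":[0,0,0.105],"twist":0,"gripper":60}]'
python3 -m inch '[{"delta_pos":[0,0,0],"twist":0,"gripper":0},{"delta_pos":[0,0,0],"twist":0,"gripper":0},{"delta_pos":[0,0,0],"twist":0,"gripper":0},{"delta_pos":[0,0,0],"twist":0,"gripper":0},{"delta_pos":[0,0,0],"twist":0,"gripper":0}]' 25
```

```text
time: 2.65
ee_pos: [0.6104, -0.0067, 0.1928]
orientation: [0.244, 3.125, -0.001]
force: [-0.2, -0.5, -0.5]
width: 0.051
grip_force: 0.0
time: 3.07
ee_pos: [0.6044, -0.0076, 0.0803]
orientation: [-0.248, -3.123, -0.001]
force: [-1.3, 0.6, -0.6]
width: 0.0515
grip_force: 0.0
time: 3.48
ee_pos: [0.6096, -0.0087, 0.0879]
orientation: [0.249, 3.128, 0.001]
force: [-1.1, 2.3, 6.0]
width: 0.0189
grip_force: 25.3
```

```bash
python3 -m inch '[{"delta_pos":[0,-0.01,0],"twist":0,"gripper":0},{"delta_pos":[0,-0.025,0],"twist":0,"gripper":0},{"delta_pos":[0,-0.045,0],"twist":0,"gripper":0},{"delta_pos":[0,-0.065,0],"twist":0,"gripper":0},{"delta_pos":[0,-0.082,0],"twist":0,"gripper":0}]'
python3 -m inch '[{"delta_pos":[0,0,0],"twist":0,"gripper":0},{"delta_pos":[0,0,0],"twist":0,"gripper":0},{"delta_pos":[0,0,0],"twist":0,"gripper":0},{"delta_pos":[0,0,0],"twist":0,"gripper":0},{"delta_pos":[0,0,0],"twist":0,"gripper":0}]'
python3 -m inch '[{"delta_pos":[0,0,0],"twist":0,"gripper":50},{"delta_pos":[0,0,0],"twist":0,"gripper":50},{"delta_pos":[0,0,0],"twist":0,"gripper":50},{"delta_pos":[0,0,0],"twist":0,"gripper":50},{"delta_pos":[0,0,0],"twist":0,"gripper":50}]'
python3 -m inch '[{"delta_pos":[0,0,-0.03],"twist":0,"gripper":60},{"delta_pos":[0,0,-0.07],"twist":0,"gripper":60},{"delta_pos":[0.03,0,-0.1],"twist":0,"gripper":60},{"delta_pos":[0.055,0,-0.13],"twist":0,"gripper":60},{"delta_pos":[0.055,0,-0.16],"twist":0,"gripper":60}]'
python3 -m inch '[{"delta_pos":[0,0,0],"twist":0,"gripper":60},{"delta_pos":[0,0,0],"twist":0,"gripper":60},{"delta_pos":[0,0,0],"twist":0,"gripper":60},{"delta_pos":[0,0,0],"twist":0,"gripper":60},{"delta_pos":[0,0,0],"twist":0,"gripper":60}]'
cat > look.py <<'E'
from h import *
import sys
s=read_state(); print('tcp',s['ee_pos'].round(4),'w',s['width'])
im,d,p=cloud('wrist'); save(sys.argv[1]+'.png',im); X=pts(p,d); np.savez(sys.argv[1]+'.npz',im=im,X=X)
def near(c,rad,zlo,zhi):
    m=(np.hypot(X[...,0]-c[0],X[...,1]-c[1])<rad)&(X[...,2]>zlo)&(X[...,2]<zhi)
    if m.sum()<20: return None
    c,r=cv2.minEnclosingCircle(X[m][:,:2].astype(np.float32)); return np.array(c).round(4),round(r,4),m.sum(),X[m][:,2].mean().round(4)
print('big',near((.4505,.086),.05,.014,.026)); print('small',near((.449,-.2128),.045,.022,.034))
print('post',near((.5945,-.09),.03,.089,.1))
print('chim',near((.698,-.1065),.02,.084,.1))
print('ptr',near((.645,-.0985),.01,.006,.014))
E
python3 look.py w2
```

```text
time: 3.9
ee_pos: [0.5959, -0.0906, 0.0879]
orientation: [0.249, 3.13, 0.001]
force: [-2.5, 3.7, 8.0]
width: 0.0193
grip_force: 25.5
time: 4.32
ee_pos: [0.5959, -0.0911, 0.0879]
orientation: [0.249, 3.13, -0.003]
force: [-4.1, -1.2, 8.9]
width: 0.0191
grip_force: 25.5
time: 4.73
ee_pos: [0.595, -0.0898, 0.085]
orientation: [-0.249, -3.131, -0.0]
force: [0.4, -0.2, 0.2]
width: 0.043
grip_force: 0.0
time: 5.15
ee_pos: [0.5373, -0.0802, 0.2453]
orientation: [-0.249, -3.128, -0.001]
force: [0.9, -0.2, -0.5]
width: 0.0512
grip_force: 0.0
time: 5.57
ee_pos: [0.5402, -0.081, 0.2431]
orientation: [-0.249, -3.128, -0.001]
force: [-0.5, 0.3, 1.0]
width: 0.0513
grip_force: 0.0
tcp [ 0.5402 -0.081   0.2431] w 0.05134557332502762
big (array([0.4503, 0.0863]), 0.0343, np.int64(4126), np.float64(0.0201))
small (array([ 0.4488, -0.2133]), 0.0274, np.int64(2204), np.float64(0.0278))
post (array([ 0.5943, -0.0909]), 0.0102, np.int64(400), np.float64(0.0939))
chim (array([ 0.6995, -0.1064]), 0.0074, np.int64(123), np.float64(0.087))
ptr (array([ 0.6486, -0.0976]), 0.0074, np.int64(77), np.float64(0.0104))
```

View pics/w2.png

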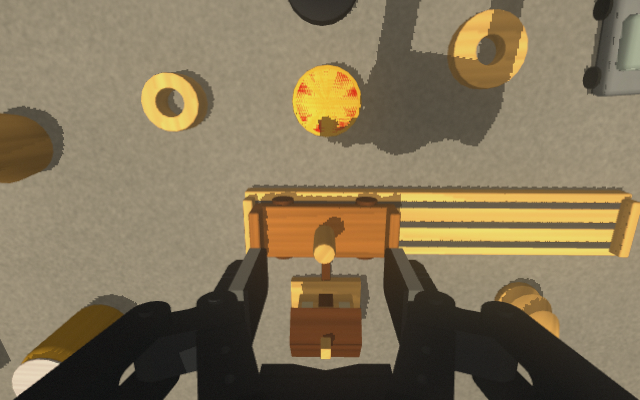

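The wagon is now level with the pointer, with the post at (324,250) on the pointer line at column 326. The measured offset is about 2 mm. Next is the wide ring.

```bash
python3 -m inch '[{"delta_pos":[0.023,0.03,0],"twist":0,"gripper":100},{"delta_pos":[0.046,0.06,0],"twist":0,"gripper":100},{"delta_pos":[0.069,0.09,0],"twist":0,"gripper":100},{"delta_pos":[0.092,0.12,0],"twist":0,"gripper":100},{"delta_pos":[0.115,0.151,0],"twist":0,"gripper":100}]'
python3 -m inch '[{"delta_pos":[0,0,0.035],"twist":0,"gripper":100},{"delta_pos":[0,0,0.07],"twist":0,"gripper":100},{"delta_pos":[0,0,0.105],"twist":0,"gripper":100},{"delta_pos":[0,0,0.14],"twist":0,"gripper":100},{"delta_pos":[0,0,0.165],"twist":0,"gripper":100}]'
python3 -m inch '[{"delta_pos":[0,0,0],"twist":0,"gripper":100},{"delta_pos":[0,0,0],"twist":0,"gripper":100},{"delta_pos":[0,0,0],"twist":0,"gripper":100},{"delta_pos":[0,0,0],"twist":0,"gripper":100},{"delta_pos":[0,0,0],"twist":0,"gripper":100}]'
python3 look.py w3
```

```text
time: 6.03
ee_pos: [0.4499, 0.0872, 0.2442]
orientation: [-0.251, -3.13, 0.0]
force: [0.6, -0.4, -0.0]
width: 0.0854
grip_force: 0.0
time: 6.45
ee_pos: [0.4488, 0.0862, 0.0762]
orientation: [-0.248, -3.127, 0.001]
force: [-0.1, 0.3, -0.3]
width: 0.0857
grip_force: 0.0
time: 6.87
ee_pos: [0.4529, 0.0861, 0.0827]
orientation: [0.249, 3.127, 0.001]
force: [0.3, -0.1, 0.7]
width: 0.0856
grip_force: 0.0
tcp [0.4529 0.0861 0.0827] w 0.0855589719180217
big (array([0.4506, 0.0866]), 0.0341, np.int64(9008), np.float64(0.0201))
small None
post None
chim None
ptr None
```

```bash
python3 -m inch '[{"delta_pos":[0,0,0.02],"twist":0,"gripper":100},{"delta_pos":[0,0,0.04],"twist":0,"gripper":100},{"delta_pos":[0,0,0.055],"twist":0,"gripper":100},{"delta_pos":[0,0,0.064],"twist":0,"gripper":100},{"delta_pos":[0,0,0.064],"twist":0,"gripper":100}]'
python3 -m inch '[{"delta_pos":[0,0,0],"twist":0,"gripper":40},{"delta_pos":[0,0,0],"twist":0,"gripper":40},{"delta_pos":[0,0,0],"twist":0,"gripper":40},{"delta_pos":[0,0,0],"twist":0,"gripper":40},{"delta_pos":[0,0,0],"twist":0,"gripper":40}]' 30
python3 -c "from bench import *;print(read_state())"
```

```text
time: 7.33
ee_pos: [0.45, 0.086, 0.015]
orientation: [-0.249, -3.129, 0.0]
force: [0.1, 0.2, -0.2]
width: 0.0854
grip_force: 0.0
time: 7.75
ee_pos: [0.4526, 0.0861, 0.018]
orientation: [0.249, 3.129, 0.001]
force: [-1.0, 0.6, 6.1]
width: 0.0677
grip_force: 34.2
{'time': 7.75, 'joints': array([ 2.63361034e-02, -6.73976019e-02,  2.15585360e+00, -3.13565494e-07,
        1.04993260e+00, -1.38569055e+00]), 'joint_velocities': array([ 1.48644831e-05,  1.23151722e-03, -8.46927973e-04,  1.75774382e-04,
        3.23977400e-03, -1.55446240e-03]), 'tau': array([-6.77920436e-02, -2.43349975e+01, -2.73217034e+01,  5.58630578e-03,
       -1.66401775e-01, -2.25040545e-03]), 'ee_pos': array([0.45264023, 0.08614921, 0.01796423]), 'orientation': array([2.48880036e-01, 3.12852258e+00, 5.30131666e-04]), 'force': array([-0.96276019,  0.61309162,  6.07230922]), 'ft_torque': array([-0.04485025,  0.09815973, -0.01514387]), 'grip_force': 34.20057040639222, 'width': 0.06768272160733428}
```

```bash
python3 -m inch '[{"delta_pos":[0,0,-0.02],"twist":0,"gripper":40},{"delta_pos":[0,0,-0.05],"twist":0,"gripper":40},{"delta_pos":[0,0,-0.085],"twist":0,"gripper":40},{"delta_pos":[0,0,-0.12],"twist":0,"gripper":40},{"delta_pos":[0,0,-0.145],"twist":0,"gripper":40}]'
python3 -m inch '[{"delta_pos":[-0.018,-0.0155,0],"twist":0,"gripper":40},{"delta_pos":[-0.036,-0.031,0],"twist":0,"gripper":40},{"delta_pos":[-0.054,-0.048,0],"twist":0,"gripper":40},{"delta_pos":[-0.072,-0.065,0],"twist":0,"gripper":40},{"delta_pos":[-0.09,-0.08,0],"twist":0,"gripper":40}]'
python3 -m inch '[{"delta_pos":[-0.02,-0.018,0],"twist":0,"gripper":40},{"delta_pos":[-0.04,-0.036,0],"twist":0,"gripper":40},{"delta_pos":[-0.06,-0.054,0],"twist":0,"gripper":40},{"delta_pos":[-0.0794,-0.0717,0],"twist":0,"gripper":40},{"delta_pos":[-0.0794,-0.0717,0],"twist":0,"gripper":40}]'
cat > hold.py <<'E'
from h import *
import sys
s=read_state(); print('tcp',s['ee_pos'].round(4),'w',s['width'])
im,d,p=cloud('wrist'); save(sys.argv[1]+'.png',im); X=pts(p,d); np.savez(sys.argv[1]+'.npz',im=im,X=X)
t=s['ee_pos']; z0=float(sys.argv[2]); r0=float(sys.argv[3])
hsv=cv2.cvtColor(im,cv2.COLOR_RGB2HSV)
m=(np.hypot(X[...,0]-t[0],X[...,1]-t[1])<r0+.012)&(abs(X[...,2]-z0)<.006)&(hsv[...,1]>70)&(hsv[...,2]>90)
P=X[m]; c,r=cv2.minEnclosingCircle(P[:,:2].astype(np.float32)); print('ring',np.array(c).round(4),round(r,4),m.sum(),P[:,2].mean())
# inner hole: points of mask nearest centre
q=P[:,:2]-np.array(c); print('min r',np.hypot(*q.T).min())
E
python3 hold.py w4 0.164 0.034
```

```text
time: 8.17
ee_pos: [0.4519, 0.0862, 0.1646]
orientation: [0.249, 3.128, 0.001]
force: [1.3, -0.6, -0.1]
width: 0.0675
grip_force: 34.3
time: 8.58
ee_pos: [0.5278, -0.0082, 0.1613]
orientation: [0.249, 3.132, -0.0]
force: [1.4, 0.8, -0.6]
width: 0.0676
grip_force: 34.3
time: 9.0
ee_pos: [0.5964, -0.0939, 0.1614]
orientation: [0.254, 3.13, -0.002]
force: [-0.4, 0.5, -0.3]
width: 0.0671
grip_force: 34.3
tcp [ 0.5964 -0.0939  0.1614] w 0.0671175134360038
ring [ 0.5947 -0.0944] 0.0346 18324 0.16346121191920482
min r 0.011612060590231387
```

View pics/w4.png

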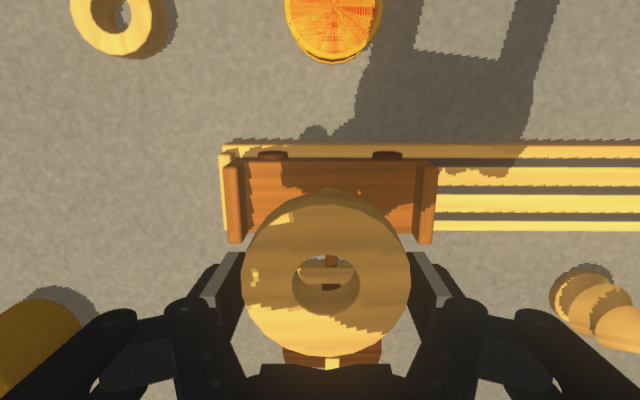

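The wide ring is held level, centred at (327,273). The arm has not settled yet, so I'll wait and measure again before lowering.

```bash
python3 -m inch '[{"delta_pos":[0,0,0],"twist":0,"gripper":40},{"delta_pos":[0,0,0],"twist":0,"gripper":40},{"delta_pos":[0,0,0],"twist":0,"gripper":40},{"delta_pos":[0,0,0],"twist":0,"gripper":40},{"delta_pos":[0,0,0],"twist":0,"gripper":40}]'
python3 hold.py w5 0.164 0.034
```

```text
time: 9.47
ee_pos: [0.5941, -0.0898, 0.1614]
orientation: [0.248, 3.132, -0.0]
force: [0.5, 0.1, -0.9]
width: 0.0676
grip_force: 34.3
tcp [ 0.5941 -0.0898  0.1614] w 0.06756669984841679
ring [ 0.5922 -0.0878] 0.0366 18283 0.1634476305906403
min r 0.011158074790657274
```

```bash
python3 -m inch '[{"delta_pos":[-0.001,0,0.015],"twist":0,"gripper":40},{"delta_pos":[-0.001,0,0.03],"twist":0,"gripper":40},{"delta_pos":[-0.001,0,0.045],"twist":0,"gripper":40},{"delta_pos":[-0.001,0,0.055],"twist":0,"gripper":40},{"delta_pos":[-0.001,0,0.06],"twist":0,"gripper":40}]'
python3 -m inch '[{"delta_pos":[0,0,0],"twist":0,"gripper":40},{"delta_pos":[0,0,0],"twist":0,"gripper":40},{"delta_pos":[0,0,0],"twist":0,"gripper":40},{"delta_pos":[0,0,0],"twist":0,"gripper":40},{"delta_pos":[0,0,0],"twist":0,"gripper":40}]'
python3 hold.py w6 0.104 0.034
```

```text
time: 9.93
ee_pos: [0.5943, -0.0902, 0.0994]
orientation: [-0.248, -3.129, -0.001]
force: [-1.0, 1.0, -0.5]
width: 0.0672
grip_force: 34.3
time: 10.35
ee_pos: [0.596, -0.0908, 0.1024]
orientation: [0.249, 3.13, -0.001]
force: [0.2, 0.7, -0.2]
width: 0.0677
grip_force: 34.3
tcp [ 0.596  -0.0908  0.1024] w 0.06768134955632665
ring [ 0.5878 -0.0894] 0.0404 18516 0.10431612815941775
min r 0.006477535308878433
```

View pics/w6.png

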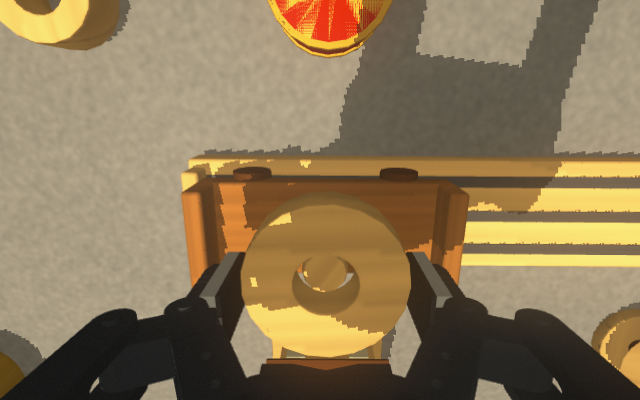

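The post top shows inside the ring's hole at (325,272) and there is no contact force. I'll lower the ring to the deck and release it.

```bash
python3 -m inch '[{"delta_pos":[0,0,0.01],"twist":0,"gripper":40},{"delta_pos":[0,0,0.02],"twist":0,"gripper":40},{"delta_pos":[0,0,0.03],"twist":0,"gripper":40},{"delta_pos":[0,0,0.037],"twist":0,"gripper":40},{"delta_pos":[0,0,0.037],"twist":0,"gripper":40}]'
python3 -m inch '[{"delta_pos":[0,0,0],"twist":0,"gripper":90},{"delta_pos":[0,0,0],"twist":0,"gripper":90},{"delta_pos":[0,0,0],"twist":0,"gripper":90},{"delta_pos":[0,0,0],"twist":0,"gripper":90},{"delta_pos":[0,0,0],"twist":0,"gripper":90}]'
python3 -m inch '[{"delta_pos":[0,0,-0.02],"twist":0,"gripper":90},{"delta_pos":[0,0,-0.04],"twist":0,"gripper":90},{"delta_pos":[0,0,-0.08],"twist":0,"gripper":90},{"delta_pos":[0,0,-0.12],"twist":0,"gripper":90},{"delta_pos":[0,0,-0.15],"twist":0,"gripper":90}]'
python3 -m inch '[{"delta_pos":[0.05,0,0],"twist":0,"gripper":90},{"delta_pos":[0.05,0,0],"twist":0,"gripper":90},{"delta_pos":[0.05,0,0],"twist":0,"gripper":90},{"delta_pos":[0.05,0,0],"twist":0,"gripper":90},{"delta_pos":[0.05,0,0],"twist":0,"gripper":90}]'
python3 look.py w7
python3 - <<'E'
from h import *
X=np.load('w7.npz')['X']; rr=np.hypot(X[...,0]-.5945,X[...,1]+.0905)
m=(rr>.014)&(rr<.04)&(X[...,2]>.054)&(X[...,2]<.075); P=X[m]; c,r=cv2.minEnclosingCircle(P[:,:2].astype(np.float32)); print('ring',c,r,np.percentile(P[:,2],[5,50,95]))
A=np.c_[P[:,:2],np.ones(len(P))]; print(np.linalg.lstsq(A,P[:,2],rcond=None)[0])
E
```

```text
time: 10.82
ee_pos: [0.5948, -0.0905, 0.063]
orientation: [-0.249, -3.129, -0.001]
force: [0.7, -0.1, -0.1]
width: 0.0672
grip_force: 34.3
time: 11.23
ee_pos: [0.5954, -0.0906, 0.0642]
orientation: [-0.249, -3.132, 0.0]
force: [-0.1, -1.1, 0.0]
width: 0.0769
grip_force: 0.0
time: 11.65
ee_pos: [0.596, -0.0908, 0.2178]
orientation: [0.249, 3.129, -0.001]
force: [0.3, -0.3, 0.4]
width: 0.0768
grip_force: 0.0
time: 12.07
ee_pos: [0.5466, -0.0829, 0.2143]
orientation: [0.249, 3.131, -0.0]
force: [0.5, -0.1, 0.6]
width: 0.077
grip_force: 0.0
tcp [ 0.5466 -0.0829  0.2143] w 0.07698199983397593
big None
small (array([ 0.4496, -0.2135]), 0.0272, np.int64(2670), np.float64(0.0278))
post (array([ 0.5941, -0.0908]), 0.0099, np.int64(481), np.float64(0.094))
chim (array([ 0.6968, -0.1061]), 0.0052, np.int64(96), np.float64(0.0866))
ptr None
ring (0.5936567187309265, -0.09001979231834412) 0.03436998277902603 [0.06205478 0.06477177 0.06588041]
[ 0.02573342 -0.00554363  0.04878789]
```

View pics/w7.png

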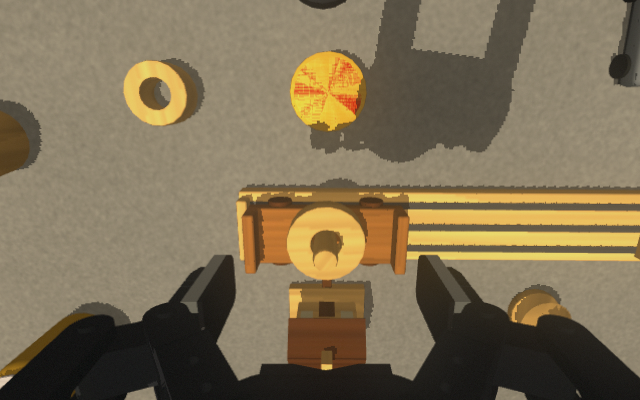

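The wide ring lies flat and home: its top is at 65 mm, centred on the post at (326,243). Now the narrow ring.

```bash
python3 -m inch '[{"delta_pos":[0.015,-0.029,0],"twist":0,"gripper":90},{"delta_pos":[0.03,-0.058,0],"twist":0,"gripper":90},{"delta_pos":[0.045,-0.087,0],"twist":0,"gripper":90},{"delta_pos":[0.06,-0.116,0],"twist":0,"gripper":90},{"delta_pos":[0.075,-0.1445,0],"twist":0,"gripper":90}]'
python3 -m inch '[{"delta_pos":[0,0,0.03],"twist":0,"gripper":90},{"delta_pos":[0,0,0.06],"twist":0,"gripper":90},{"delta_pos":[0,0,0.09],"twist":0,"gripper":90},{"delta_pos":[0,0,0.12],"twist":0,"gripper":90},{"delta_pos":[0,0,0.13],"twist":0,"gripper":90}]'
python3 -m inch '[{"delta_pos":[0,0,0],"twist":0,"gripper":90},{"delta_pos":[0,0,0],"twist":0,"gripper":90},{"delta_pos":[0,0,0],"twist":0,"gripper":90},{"delta_pos":[0,0,0],"twist":0,"gripper":90},{"delta_pos":[0,0,0],"twist":0,"gripper":90}]'
python3 look.py w8
```

```text
time: 12.53
ee_pos: [0.4488, -0.215, 0.2142]
orientation: [0.248, 3.132, -0.0]
force: [-0.0, -0.9, -0.1]
width: 0.0768
grip_force: 0.0
time: 12.95
ee_pos: [0.4469, -0.2122, 0.0793]
orientation: [-0.249, -3.125, -0.006]
force: [-1.1, 1.0, -0.3]
width: 0.077
grip_force: 0.0
time: 13.37
ee_pos: [0.4504, -0.2143, 0.0864]
orientation: [0.249, 3.128, -0.003]
force: [0.7, -0.5, 0.2]
width: 0.0771
grip_force: 0.0
tcp [ 0.4504 -0.2143  0.0864] w 0.07710376938804837
big None
small (array([ 0.4492, -0.2138]), 0.027, np.int64(5405), np.float64(0.028))
post None
chim None
ptr None
```

```bash
python3 -m inch '[{"delta_pos":[0,0,0.02],"twist":0,"gripper":90},{"delta_pos":[0,0,0.04],"twist":0,"gripper":90},{"delta_pos":[0,0,0.055],"twist":0,"gripper":90},{"delta_pos":[0,0,0.063],"twist":0,"gripper":90},{"delta_pos":[0,0,0.063],"twist":0,"gripper":90}]'
python3 -m inch '[{"delta_pos":[0,0,0],"twist":0,"gripper":30},{"delta_pos":[0,0,0],"twist":0,"gripper":30},{"delta_pos":[0,0,0],"twist":0,"gripper":30},{"delta_pos":[0,0,0],"twist":0,"gripper":30},{"delta_pos":[0,0,0],"twist":0,"gripper":30}]' 30
python3 -m inch '[{"delta_pos":[0,0,-0.02],"twist":0,"gripper":30},{"delta_pos":[0,0,-0.05],"twist":0,"gripper":30},{"delta_pos":[0,0,-0.085],"twist":0,"gripper":30},{"delta_pos":[0,0,-0.12],"twist":0,"gripper":30},{"delta_pos":[0,0,-0.145],"twist":0,"gripper":30}]'
```

```text
time: 13.83
ee_pos: [0.4481, -0.2128, 0.0198]
orientation: [-0.249, -3.129, -0.002]
force: [0.2, 0.5, 0.3]
width: 0.0768
grip_force: 0.0
time: 14.25
ee_pos: [0.4503, -0.2144, 0.023]
orientation: [0.249, 3.129, -0.002]
force: [-0.9, 0.4, 5.6]
width: 0.0531
grip_force: 31.9
time: 14.67
ee_pos: [0.4497, -0.2139, 0.1696]
orientation: [0.249, 3.129, -0.003]
force: [1.2, -0.2, 0.4]
width: 0.0531
grip_force: 31.9
```

```bash
python3 -m inch '[{"delta_pos":[-0.025,0.029,0],"twist":0,"gripper":30},{"delta_pos":[-0.05,0.058,0],"twist":0,"gripper":30},{"delta_pos":[-0.075,0.087,0],"twist":0,"gripper":30},{"delta_pos":[-0.1,0.116,0],"twist":0,"gripper":30},{"delta_pos":[-0.1245,0.1445,0],"twist":0,"gripper":30}]'
python3 -m inch '[{"delta_pos":[0,0,0],"twist":0,"gripper":30},{"delta_pos":[0,0,0],"twist":0,"gripper":30},{"delta_pos":[0,0,0.01],"twist":0,"gripper":30},{"delta_pos":[0,0,0.03],"twist":0,"gripper":30},{"delta_pos":[0,0,0.045],"twist":0,"gripper":30}]'
python3 -m inch '[{"delta_pos":[0,0,0],"twist":0,"gripper":30},{"delta_pos":[0,0,0],"twist":0,"gripper":30},{"delta_pos":[0,0,0],"twist":0,"gripper":30},{"delta_pos":[0,0,0],"twist":0,"gripper":30},{"delta_pos":[0,0,0],"twist":0,"gripper":30}]'
python3 hold.py w9 0.128 0.027
```

```text
time: 15.08
ee_pos: [0.5959, -0.0891, 0.1662]
orientation: [-0.249, -3.132, 0.0]
force: [0.5, -1.4, -0.4]
width: 0.0531
grip_force: 31.9
time: 15.5
ee_pos: [0.5937, -0.0914, 0.1199]
orientation: [-0.251, -3.131, 0.0]
force: [0.4, 0.6, -0.9]
width: 0.0535
grip_force: 31.9
time: 15.92
ee_pos: [0.5954, -0.091, 0.1227]
orientation: [0.25, 3.13, -0.001]
force: [0.3, 0.0, 0.0]
width: 0.0532
grip_force: 32.2
tcp [ 0.5954 -0.091   0.1227] w 0.05316551951107145
ring [ 0.5949 -0.0893] 0.0307 11119 0.12754749208544597
min r 0.011019862437941454
```

View pics/w9.png

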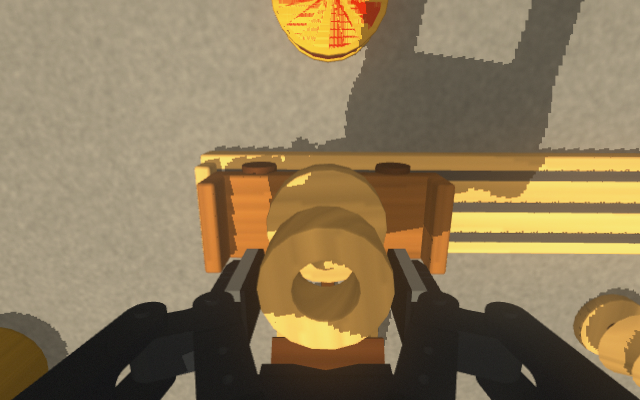

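The narrow ring is held level above the post, and the lit post top shows through its hole at (325,270). I'll lower it onto the post top first and check the force.

```bash
python3 -m inch '[{"delta_pos":[0,0,0.004],"twist":0,"gripper":30},{"delta_pos":[0,0,0.008],"twist":0,"gripper":30},{"delta_pos":[0,0,0.012],"twist":0,"gripper":30},{"delta_pos":[0,0,0.012],"twist":0,"gripper":30},{"delta_pos":[0,0,0.012],"twist":0,"gripper":30}]'
```

```text
time: 16.38
ee_pos: [0.5945, -0.0904, 0.1085]
orientation: [-0.249, -3.13, -0.0]
force: [0.1, -0.1, -0.4]
width: 0.0537
grip_force: 32.2
```

No contact, so I'll lower it the rest of the way.

```bash
python3 -m inch '[{"delta_pos":[0,0,0.006],"twist":0,"gripper":30},{"delta_pos":[0,0,0.012],"twist":0,"gripper":30},{"delta_pos":[0,0,0.017],"twist":0,"gripper":30},{"delta_pos":[0,0,0.021],"twist":0,"gripper":30},{"delta_pos":[0,0,0.021],"twist":0,"gripper":30}]'
python3 -m inch '[{"delta_pos":[0,0,0],"twist":0,"gripper":80},{"delta_pos":[0,0,0],"twist":0,"gripper":80},{"delta_pos":[0,0,0],"twist":0,"gripper":80},{"delta_pos":[0,0,0],"twist":0,"gripper":80},{"delta_pos":[0,0,0],"twist":0,"gripper":80}]'
python3 -m inch '[{"delta_pos":[0,0,-0.02],"twist":0,"gripper":80},{"delta_pos":[0,0,-0.04],"twist":0,"gripper":80},{"delta_pos":[0,0,-0.08],"twist":0,"gripper":80},{"delta_pos":[0,0,-0.12],"twist":0,"gripper":80},{"delta_pos":[0,0,-0.14],"twist":0,"gripper":80}]'
python3 -m inch '[{"delta_pos":[0.05,0,0],"twist":0,"gripper":80},{"delta_pos":[0.05,0,0],"twist":0,"gripper":80},{"delta_pos":[0.05,0,0],"twist":0,"gripper":80},{"delta_pos":[0.05,0,0],"twist":0,"gripper":80},{"delta_pos":[0.05,0,0],"twist":0,"gripper":80}]'
python3 look.py wa
python3 - <<'E'
from h import *
X=np.load('wa.npz')['X']; rr=np.hypot(X[...,0]-.5945,X[...,1]+.0905)
u=np.array([.1647,.9863])
for lo,hi,a in((.086,.1,.013),(.059,.07,.03)):
    m=(rr>a)&(rr<.04)&(X[...,2]>lo)&(X[...,2]<hi); P=X[m]; c,r=cv2.minEnclosingCircle(P[:,:2].astype(np.float32)); print(c,r,np.percentile(P[:,2],[5,50,95]),u@c)
    print(np.linalg.lstsq(np.c_[P[:,:2],np.ones(len(P))],P[:,2],rcond=None)[0])
m=(abs(X[...,0]-.65)<.012)&(abs(X[...,1]+.098)<.015)&(X[...,2]>.006)&(X[...,2]<.015); print('ptr s',m.sum(),(X[m][:,:2]@u).mean())
E
```

```text
time: 16.8
ee_pos: [0.5948, -0.0905, 0.0879]
orientation: [-0.249, -3.131, -0.0]
force: [-0.3, 0.1, 0.4]
width: 0.053
grip_force: 32.2
time: 17.22
ee_pos: [0.5949, -0.0906, 0.0883]
orientation: [0.249, 3.132, -0.0]
force: [0.1, 0.2, 0.7]
width: 0.0683
grip_force: 0.0
time: 17.63
ee_pos: [0.5967, -0.091, 0.2342]
orientation: [0.249, 3.125, -0.002]
force: [1.4, -0.5, 0.8]
width: 0.0685
grip_force: 0.0
time: 18.05
ee_pos: [0.546, -0.0828, 0.2283]
orientation: [0.249, 3.131, -0.0]
force: [-0.0, 0.2, -0.2]
width: 0.068
grip_force: 0.0
tcp [ 0.546  -0.0828  0.2283] w 0.06804106449931066
big None
small None
post (array([ 0.5941, -0.0905]), 0.0271, np.int64(2906), np.float64(0.0928))
chim (array([ 0.6995, -0.1069]), 0.0074, np.int64(140), np.float64(0.0869))
ptr None
(0.5940067768096924, -0.09057946503162384) 0.027160830795764923 [0.09026962 0.0926923  0.09381553] 0.008494389779865746
[ 0.01661696 -0.00278868  0.08240014]
(0.5926528573036194, -0.09018302708864212) 0.03381124138832092 [0.06101694 0.06451225 0.06583093] 0.008662405980378395
[ 0.02454036 -0.00367918  0.04977012]
ptr s 0 nan<stdin>:7: RuntimeWarning: Mean of empty slice.
  ret = ret.dtype.type(ret / rcount)
```

View pics/wa.png

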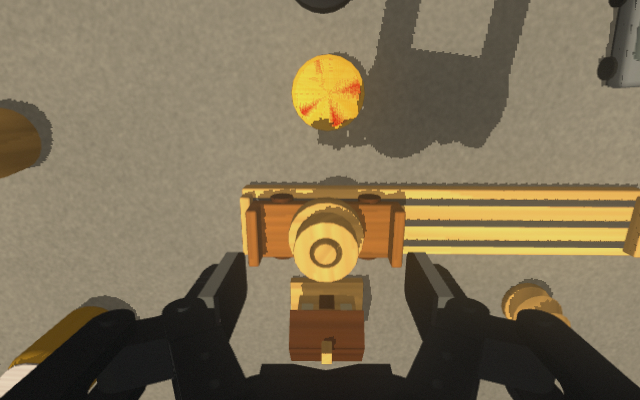

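Both rings are stacked flat on the post, with tops at 92.7 mm and 64.5 mm. The post at (325,253) is in line with the pointer and chimney at column 326, about 1–2 mm off. I'm handing in the job.

```bash
python3 -c "from bench import *;print(close_job())"
```

```text
the job is handed in; nothing more can be done
None
```

I handed the job in at about 18 s on the robot's clock: by my last camera measurement the wagon's post is within about 2 mm of the station pointer, with the wide ring and then the narrow ring fully home on it and the other toys not touched; the judge returned no verdict.

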